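Key a knurled cap onto a test port and hold it home

ROBOT

A 7-joint arm with a two-finger parallel gripper is mounted at the origin on the work surface. World frame = base frame: x ahead of the robot, y to its left, z up, the work surface at z = 0. Lengths are in m, angles in rad, forces in N, time in s.
With the tool pointing down it reaches from about 0.4 to 0.85 m from the base axis. Payload 10.4 kg.
Tool frame: the origin (TCP) lies between the finger pads, 19 mm behind the fingertips; this is the grasp point; z points along the fingers, y is the line along which they close (so a half turn about z gives the same grasp; the last joint's range is limited). The gripper opens to 85 mm and grips with 20 to 120 N. Pads are 22 mm wide; open, the fingers measure 114 mm over their backs; the gripper's body (76 mm by 85 mm) begins 54 mm behind the grasp point. The pads swing forward as they close: fully open they stand 13 mm farther back than shut.
Start: joints at [-1.156, 0.332, -0.065, 1.46, 0.022, 1.35, -0.088], TCP at [0.265, 0.566, 0.25] pointing down, gripper open.
Joint ranges: [-2.6, 2.6], [-0.5, 2.12], [-1.47, 1.34], [0.16, 2.42], [-1.27, 4.41], [0.06, 2.06], [-2.6, 2.6]. Speed limits (rad/s): [2.22, 2.22, 2.79, 2.79, 3.14, 3.14, 3.14].

INTERFACE

Orientations are given as a unit quaternion [x, y, z, w].
In Python, from workcell import get_obs, camera, hand_in gives the robot as it stands. The module is installed in compiled form; this text tells all that it offers.
- The arm moves only by the tool move_arm, never from a script. Its argument "plan" is a list of rows, each an object with "delta_pos": the shift along the tool's x, y, z in parts of the range, where 1.0 means 0.8 m, a list of three; "turn": the turn, a rotation vector about the tool's x, y, z in fractions of the full range, 1 being 4 rad, a list of three; "fingers": the closure, from 0 (fully open) to 1 (shut). A call has 1 to 12 rows; each row is the pose to reach, as a shift and turn from the pose commanded when the call began, along the tool's axes at that moment; what a row does not reach only later rows make up. A row lasts 1/8 s, in which the tool goes at most 62.5 mm and 10.7 degrees, less where a joint would pass 70% of its speed; a pose out of reach is approached as far as the arm can. No shift or turn number may pass 1 either way. A call with a gripper value outside its range is refused whole. The fingers move at their own pace and stop on an object; "force" is the grip in N (left out, the last holds). Time passes only in rows, so rows that repeat a pose let the fingers close. It gives the time, the measured TCP pose, the force, the opening and the grip force at its end, in the units of the state.
- get_obs(): the state, without advancing time (a new reading comes with each control period).
- camera(name): name is "side" or "top" or "wrist"; returns a dict with "color" (480x640x3 uint8, red, green, blue), "range_z" (480x640 float32, m along the optical axis (not along the pixel's ray), 0 where there is no reading), "fx", "fy", "cx", "cy" (pixels), "R" (3x3) and "t" (3): a world point X has camera coordinates R X + t; the wrist camera has in their place "tool_from_camera" (4x4, takes a point from camera to tool coordinates, whose origin is the TCP and whose axes are the flange's). Camera axes: x right, y down, z forward; pixel columns grow to the right and rows downward; lengths in m; the calibration is good to about 2 mm. A picture is of the moment at which its call begins: read the wrist's pose just before it.
- hand_in(): hands the job in; it is judged then, once.
The state is a dict: "clock": time; "joint_pos": joint angles; "joint_velocities": joint speeds; "tau": joint torques, N m; "position": TCP position; "ee_rot": TCP orientation; "ft_force": force on the tool from outside, world axes, zero at the start; "torque": the same for the moment, N m; "grip_width": opening from 0.0 (shut) to 1.0 (fully open); "grasp_force": force on a finger pad.
Only numpy, scipy, OpenCV 4.12 (cv2) and the standard library are available. Lean on these libraries where they do the work, as an engineer would, in place of code of your own. Each camera call takes 0.05 s, during which the arm holds its last target. There are 200 camera calls.

TASK

Slide the knurled steel cap along its storage rail until it is clear of the overhanging lips, lift it off and set it mouth-down over the spigot of the test port. Turn it, pressing lightly, until the keyway hidden in its bore drops over the spigot's cross pin, then push it fully home against the spring plunger. Finish while still gripping it and holding it pushed home, and leave everything else on the bench alone.

Things in the scene. Friction and masses are not known exactly. Their poses are not given: they have to be found in the camera images.
- cap: Loose knurled steel cap, 0.14 to 0.28 kg, upright, turned anyhow, under the rail's lips. Origin: centre of its underside, z up its axis. Flange 58 mm across, 6 mm thick at the bottom, then a knurled cylinder 44 mm across up to the flat closed top at 56 mm. Below: a bore 25.6 mm across, 38 mm deep, with two keyways 10 mm wide, half a turn apart, all along it, unseen from above, direction unmarked.
- cap_grip (a point): Best place for the TCP to grip the cap: on its axis, 46 mm above its underside; fingers in any direction, from above.
- rail: Fixed aluminium storage rail, 220 (x) by 81 (y) by 17 mm; origin: middle of its underside. Floor 4 mm thick all along. From x -20 to +110 mm: side walls 61 mm apart, lips 49 mm apart over the cap's flange (underside at 13, top at 17 mm: 3 mm free above the flange), end stop at x +105. From x -20 to -110 mm, the end nearer the robot, it is open above. The cap starts at about x +20 to +70 mm, y 0.
- rail_exit (a point): On the rail's centre line (rail x -68 mm), on the top of its floor, in the open part: slide the cap straight along the rail until its origin is about here, then lift it.
- port: Fixed test port: aluminium block 110 x 90 x 44 mm, origin at the middle of its underside, with a round steel shoulder 66 mm across on top, whose flat top is the seat, 50 mm above the origin. A steel spigot with a cross pin and a spring plunger stands in the middle of the seat.
- port_seat (a point): Centre of the seat of the test port, on its top face, 50 mm above the bench. At home the cap's flange lies on the seat, the cap's origin here.
- spigot_top (a point): Middle of the spigot's top, 34 mm above the seat. Spigot 24 mm across, its top 4 mm tapered to 18 mm. A 5 mm round cross pin goes through it, 36 mm long overall, its top 13 mm above the seat; its direction varies, is visible, and is not told by any frame. A brass plunger stands 11 mm above the spigot.
- pin_level (a point): On the spigot's axis at the pin's top, 13 mm above the seat. Not keyed, the cap's underside rests here, and stays if let go (may lean about 5 degrees). It drops when its keyways come within about 9 degrees of the pin, under a few newtons of push. Cap and pin repeat every half turn: turning at most a half turn, either way, finds it; let go and regrip if the wrist runs out.
- plunger (a joint): Spring plunger in the middle of the spigot, 8 mm thick brass: 0 when out (its tip 45 mm above the seat), grows as it is pressed down, m. It meets the cap only in the last 7 mm: about 6 N to start, 8 N at home, where it reads 0.007. It lifts the cap again if it is let go.
- driver: Bystander, loose: screwdriver lying between the fixtures. Not to be moved.
- adapter: Bystander, loose: small brass stepped adapter standing up, 28 mm across, 40 mm tall. Not to be moved.
- jar: Bystander, loose: small jar with a lid, 44 mm across, 55 mm tall. Not to be moved.
- bin: Bystander, loose: clear parts bin with connectors in it, 170 x 120 x 70 mm. Not to be moved.
- spanner: Bystander, loose: flat wrench lying on the bench. Not to be moved.
- isolator: Bystander, loose: green block 50 x 50 x 30 mm with two brass connectors. Not to be moved.
- dish: Bystander, loose: aluminium dish 110 mm across, 30 mm tall. Not to be moved.
There are look-alikes about, which are no part of the job. Leave any brown look-alike of the rail alone.

How it is judged:
On the way, in this order (a step that is already met when the one before it is completed fails the run):
1. the cap has been slid out from under the lips, still low on the rail's open floor (x of cap in the frame of rail between -0.12 and -0.045 m and z of cap in the frame of rail below 0.03 m), for 0.05 s.
2. the cap is over the spigot, its mouth well below the spigot's top (horizontal distance between cap and port_seat below 0.005 m and z of cap in the frame of port_seat below 0.022 m), for 0.05 s.
At the end, for the whole second after the job is handed in: The cap sits keyed on the port: centred within 3 mm, upright within 0.08 rad, its underside within 2.5 mm of the seat, the plunger pressed at least 4 mm, at rest, with the fingers still on the cap with more than 3 N, through the last second (horizontal distance between cap and port_seat below 0.003 m and z of cap in the frame of port_seat below 0.0025 m and angle between cap's own z axis and vertical below 0.08 rad and value of joint plunger above 0.004 m and contact force between the fingers and cap above 3 N and linear speed of cap below 0.02 m/s); the arm keeps its last pose, push and grip.
It fails at once if a bystander is moved by more than 25 mm (distance of any of driver, adapter, jar, bin, spanner, isolator, dish from where it was at the start of the episode above 0.025 m).
It also fails if it takes over 61 s, if anything falls off the work surface, if the arm or the gripper's body presses on something with over 40 N, if the wrist force passes 120 N, or if a joint passes its speed limit or range.

## Working session

There is one attempt and no reset: what is moved stays moved. The work goes in short steps, Python scripts to look and compute and a tool call to move; the robot and the scene stay as the last step left them, time stands still between calls to the robot, and variables do not carry over. Pictures are saved under pics/ and viewed, at most 10 in all, crops included, and the job is handed in when it is done.

Besides the shell and the picture viewer there is one more tool, called after "Emit:" by a JSON object that holds its "name" and its "arguments". move_arm: Moves the arm, as the interface text tells. Its arguments: {"type":"object","properties":{"plan":{"type":"array","items":{"type":"object","properties":{"delta_pos":{"type":"array","items":{"type":"number"}},"turn":{"type":"array","items":{"type":"number"}},"fingers":{"type":"number"}}}},"force":{"type":"number"}},"required":["plan"]}

```bash
mkdir -p pics; cat > h.py <<'E'
import numpy as np, cv2
from workcell import get_obs, camera
def save(c,n): cv2.imwrite('pics/'+n,c['color'][:,:,::-1])
def cloud(c):
    z=c['range_z']; v,u=np.mgrid[:480,:640]
    P=np.stack([(u-c['cx'])/c['fx']*z,(v-c['cy'])/c['fy']*z,z],-1)
    return (P-c['t'])@c['R'] if c.get('R') is not None else P
E
python3 - <<'E'
from h import *
o=get_obs(); print(o)
for n in('top','side'):
    c=camera(n); save(c,n+'1.png'); np.save(n+'.npy',cloud(c)); print(n,c['fx'],c['R'],c['t'])
E
```

```text
{'clock': 0.0, 'joint_pos': array([-1.155602  ,  0.33288042, -0.06472046,  1.46093839,  0.02163753,
        1.34990644, -0.08849311]), 'joint_velocities': array([-7.98408148e-04,  9.80185145e-04,  2.03554855e-04, -3.66339342e-04,
        1.05408200e-03,  9.64477638e-05,  4.90554040e-04]), 'tau': array([ 1.33232936e-05, -6.25452518e+01,  4.90162591e-02, -3.91595900e+01,
        1.61348982e-02,  1.00282294e-02,  4.31216151e-06]), 'position': array([0.26481974, 0.56573721, 0.24921204]), 'ee_rot': array([ 2.17126136e-01,  9.76143292e-01, -7.09622875e-04, -1.08379624e-04]), 'ft_force': array([-0.06962945,  0.05035261, -0.11658678]), 'torque': array([-0.00583814, -0.01243794, -0.02216694]), 'grasp_force': 0.0, 'grip_width': 1.0015051274979587}
top 496.47756138173645 [[ 0.02831703 -0.99928797  0.02493395]
 [-0.99131172 -0.03127884 -0.12776038]
 [ 0.12844932 -0.02109952 -0.9914916 ]] [-0.02719996  0.56305866  1.06738304]
side 454.3115003488513 [[ 0.77725878 -0.62917744 -0.00213034]
 [-0.33899107 -0.41591777 -0.84385868]
 [ 0.5300508   0.65661873 -0.53656127]] [-0.42421703  0.25658164  0.87998504]
```

View pics/top1.png

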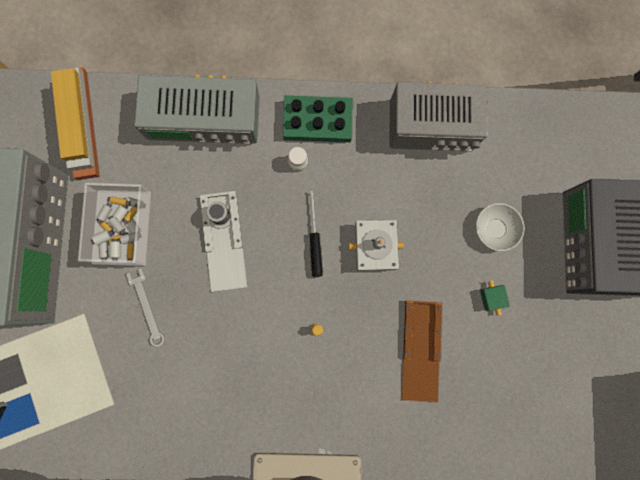

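View pics/side1.png

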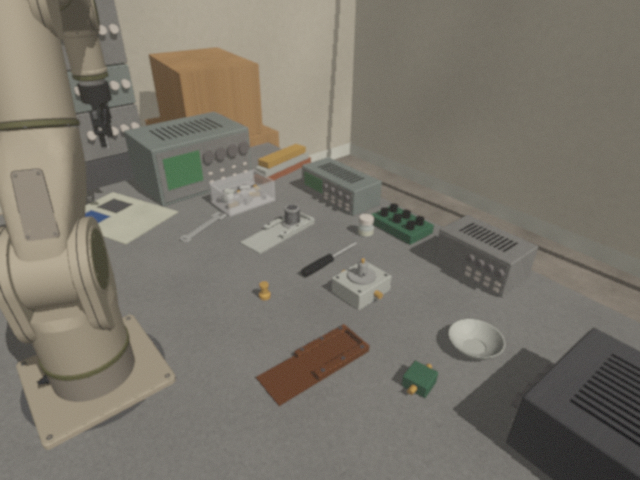

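The aluminium rail lies at top px (222,240) with the cap at (217,211). The brown look-alike rail is at (422,350) and is ignored. The port is at (378,245). The adapter is at (317,329), the jar at (298,158) and the driver at (314,235). Next I measure from both depth views and enlarge a crop.

```bash
python3 - <<'E'
from h import *
im=cv2.imread('pics/top1.png')
a=cv2.resize(im[180:300,180:260],None,fx=5,fy=5,interpolation=3); b=cv2.resize(im[205:285,340:416],None,fx=5,fy=7.5,interpolation=3)
b=cv2.resize(im[205:285,340:420],(400,400),interpolation=3); b=cv2.copyMakeBorder(b,0,200,0,0,0)
cv2.imwrite('pics/crop1.png',np.hstack([a,b]))
T=np.load('top.npy');S=np.load('side.npy')
for n,P in(('top',T),('side',S)):
    P=P.reshape(-1,3)
    # rough centres
    rc=T[245,222,:2]; pc=T[235,368,:2]; cc=T[211,217,:2]
    print(n,rc,pc,cc)
    q=P[np.hypot(*(P[:,:2]-cc).T)<.06]; q=q[q[:,2]>.045]; print('cap top',len(q),np.median(q,0),q.min(0),q.max(0))
    t=q[abs(q[:,2]-np.median(q[:,2]))<.004]; print(' circ',cv2.minEnclosingCircle(t[:,:2].astype(np.float32)))
    q=P[np.hypot(*(P[:,:2]-rc).T)<.14]; q=q[(q[:,2]>.002)&(q[:,2]<.022)]; print('rail',cv2.minAreaRect(q[:,:2].astype(np.float32)),len(q))
    print(np.histogram(q[:,2],10))
    q=P[np.hypot(*(P[:,:2]-pc).T)<.11]; q=q[(q[:,2]>.038)&(q[:,2]<.055)]; print('port',cv2.minAreaRect(q[:,:2].astype(np.float32)),len(q),np.histogram(q[:,2],8))
    q=P[np.hypot(*(P[:,:2]-pc).T)<.08]; q=q[(q[:,2]>.07)]; print('spigot',len(q),q.mean(0),q.max(0),q.min(0))
    q=P[np.hypot(*(P[:,:2]-pc).T)<.08]; q=q[(q[:,2]>.047)&(q[:,2]<.053)]; print('seat',len(q),cv2.minEnclosingCircle(q[:,:2].astype(np.float32)))
E
```

```text
top [0.56628938 0.20873815] [ 0.59198245 -0.11925147] [0.63250249 0.21259613]
cap top 355 [0.63036428 0.21221673 0.06060501] [0.6088947  0.19102712 0.04528588] [0.65457763 0.23589525 0.06702721]
 circ ((0.6323118209838867, 0.21287158131599426), 0.022803330793976784)
rail ((0.5658280849456787, 0.20813752710819244), (0.27775558829307556, 0.27610212564468384), 77.88541412353516) 4936
(array([2240, 1101,  521,  148,   64,   60,  161,  282,  253,  106]), array([0.00200017, 0.0039899 , 0.00597963, 0.00796936, 0.00995909,
       0.01194882, 0.01393855, 0.01592828, 0.01791801, 0.01990774,
       0.02189747]))
port ((0.5722752809524536, -0.14099353551864624), (0.11065610498189926, 0.09043267369270325), 3.623197078704834) 1851 (array([ 16, 126, 390, 478, 321, 233, 197,  90]), array([0.03836674, 0.04043944, 0.04251214, 0.04458484, 0.04665755,
       0.04873025, 0.05080295, 0.05287565, 0.05494835]))
spigot 104 [ 0.57142828 -0.14001749  0.08423706] [ 0.58378119 -0.12992064  0.09726631] [ 0.5608937  -0.15265367  0.07102656]
seat 675 ((0.5725681781768799, -0.14250633120536804), 0.06576187163591385)
[... 386 characters left out ...]
ay([631, 395, 141,  51,  42,  32,  61, 114,  95,  38]), array([0.00200116, 0.00399836, 0.00599556, 0.00799275, 0.00998995,
       0.01198715, 0.01398435, 0.01598155, 0.01797875, 0.01997595,
       0.02197315]))
port ((0.5715887546539307, -0.14014095067977905), (0.11153639853000641, 0.09248339384794235), 3.061697244644165) 1046 (array([ 49,  52, 237, 339,  78, 122, 142,  27]), array([0.03802009, 0.04008892, 0.04215775, 0.04422658, 0.04629541,
       0.04836424, 0.05043308, 0.05250191, 0.05457074]))
spigot 95 [ 0.56821284 -0.14308636  0.08162168] [ 0.5814441  -0.12998653  0.09748644] [ 0.55966955 -0.15239181  0.07022624]
seat 306 ((0.5707195997238159, -0.13782638311386108), 0.0615132637321949)
```

View pics/crop1.png

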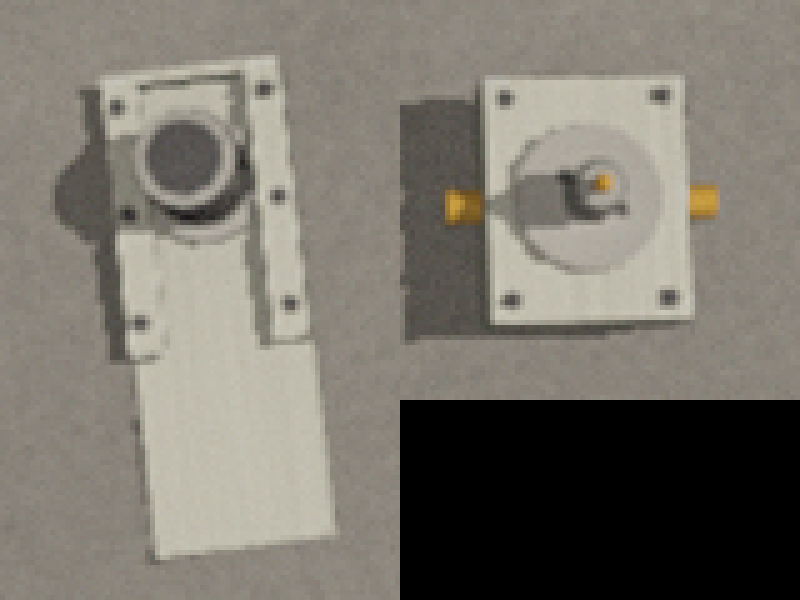

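Both checks agree: cap top at z≈0.06 (4 + 56 mm) and port at (0.572,-0.140). The aluminium rail is the one with a cap in it. Now I get the rail axis from its corners, and work out the tool-frame move to put the wrist camera over the cap.

```bash
cat >> h.py <<'E'
def ray(c,u,v,z):
    d=c['R'].T@np.array([(u-c['cx'])/c['fx'],(v-c['cy'])/c['fy'],1]); o=-c['R'].T@c['t']
    return o+d*(z-o[2])/d[2]
from scipy.spatial.transform import Rotation as Ro
def rel(xyz,yaw=None):
    "tool-frame shift, and turn about tool z so that tool y has world heading yaw"
    o=get_obs(); R=Ro.from_quat(o['ee_rot']); d=R.inv().apply(np.array(xyz)-o['position'])
    ty=R.apply([0,1,0]); h=np.arctan2(ty[1],ty[0]); 
    t=None if yaw is None else -((yaw-h+np.pi/2)%np.pi-np.pi/2)
    print('pos',o['position'].round(4),'shift',d.round(4),'headY',round(h,3),'turn',t,'tilt',R.apply([0,0,1]).round(4))
E
python3 - <<'E'
from h import *
c=camera('top')
g=lambda x,y,z:ray(c,180+x/5-.4,180+y/5-.4,z)
TL,TR=g(100,78,.017),g(277,57,.017);BL,BR=g(153,562,.004),g(335,535,.004)
print(TL,TR,BL,BR); print('len',np.linalg.norm(TL-BL),np.linalg.norm(TR-BR),'w',np.linalg.norm(TL-TR),np.linalg.norm(BL-BR))
ct=(TL+TR+BL+BR)/4; ax=(TL+TR-BL-BR); print('centre',ct,'heading',np.arctan2(ax[1],ax[0]))
h=[g(264,89,.017),g(278,195,.017),g(290,303,.017)]; d=h[0]-h[2]; print('holes heading',np.arctan2(d[1],d[0]))
cap=g(183,157,.060); print('cap',cap)
a=np.arctan2(ax[1],ax[0]); print('cap in rail', Ro.from_euler('z',-a).apply(cap-ct))
w=camera('wrist'); print(w['tool_from_camera'].round(4),w['fx'],w['cx'],w['cy'])
rel([.60,.212,.25],a+np.pi/2)
E
```

```text
[0.67693285 0.26269401 0.017     ] [0.68948835 0.18283479 0.017     ] [0.45836389 0.22884488 0.004     ] [0.47289544 0.14778496 0.004     ]
len 0.22155621175626972 0.21979531580870773 w 0.08084018593329464 0.0823521504543411
centre [0.57442013 0.20553966 0.0105    ] heading 0.1570260279067939
holes heading 0.16795362141791234
cap [0.63309029 0.21494662 0.06      ]
cap in rail [0.0594194 0.0001163 0.0495   ]
[[ 1.000e-04 -9.487e-01 -3.163e-01  8.210e-02]
 [ 1.000e+00 -4.000e-04  1.500e-03  3.000e-04]
 [-1.600e-03 -3.163e-01  9.487e-01 -1.229e-01]
 [ 0.000e+00  0.000e+00  0.000e+00  1.000e+00]] 336.0126487871231 318.0743437504048 241.33482581606492
pos [0.2649 0.5659 0.2495] shift [-4.535e-01 -1.784e-01 -3.000e-04] headY 1.133 turn -0.5948065584481812 tilt [-3.e-04 -7.e-04 -1.e+00]
```

```bash
python3 - <<'E'
from h import *
rel([.633,.2146,.2],.16+np.pi/2)
E
```

```text
pos [0.2649 0.5659 0.2495] shift [-0.4823 -0.1621  0.0497] headY 1.133 turn -0.597780530541387 tilt [-3.e-04 -7.e-04 -1.e+00]
```

Careful with the scale: shifts go in shares of 0.8 m and turns go in shares of 4 rad. That gives: -0.4823 m / 0.8 = -0.6029, -0.1621 m / 0.8 = -0.2026, -0.598 rad / 4 = -0.1495.

Emit:
{"name": "move_arm", "arguments": {"plan": [{"delta_pos": [-0.075,-0.025,0],"turn": [0,0,-0.0375],"fingers": 0},{"delta_pos": [-0.15,-0.05,0],"turn": [0,0,-0.075],"fingers": 0},{"delta_pos": [-0.225,-0.0763,0],"turn": [0,0,-0.1125],"fingers": 0},{"delta_pos": [-0.3,-0.1013,0],"turn": [0,0,-0.1495],"fingers": 0},{"delta_pos": [-0.375,-0.1263,0],"turn": [0,0,-0.1495],"fingers": 0},{"delta_pos": [-0.45,-0.1513,0.025],"turn": [0,0,-0.1495],"fingers": 0},{"delta_pos": [-0.525,-0.1763,0.05],"turn": [0,0,-0.1495],"fingers": 0},{"delta_pos": [-0.6029,-0.2026,0.0625],"turn": [0,0,-0.1495],"fingers": 0},{"delta_pos": [-0.6029,-0.2026,0.0625],"turn": [0,0,-0.1495],"fingers": 0},{"delta_pos": [-0.6029,-0.2026,0.0625],"turn": [0,0,-0.1495],"fingers": 0}]}}

```text
clock: 1.45
position: [0.6332, 0.214, 0.1994]
ee_rot: [-0.079, 0.997, -0.0, -0.0]
ft_force: [-0.2, -0.3, 0.5]
grip_width: 0.999
grasp_force: 0.0
```

```bash
python3 - <<'E'
from h import *
o=get_obs(); print(o['clock'],o['joint_pos'].round(2))
R=Ro.from_quat(o['ee_rot']); w=camera('wrist'); save(w,'w1.png')
w['R']=None; P=cloud(w); M=w['tool_from_camera']; W=R.apply((P@M[:3,:3].T+M[:3,3]).reshape(-1,3))+o['position']
ok=w['range_z'].ravel()>0
q=W[ok&(abs(W[:,2]-.06)<.006)&(np.hypot(W[:,0]-.633,W[:,1]-.2146)<.05)]
print(len(q),np.median(q,0),cv2.minEnclosingCircle(q[:,:2].astype(np.float32)))
rel([.633,.2146,.05],.16+np.pi/2)
E
```

```text
1.45 [-0.48  0.45  0.12  1.41 -0.06  1.28  1.37]
2196 [0.63145421 0.21641048 0.05936718] ((0.633058488368988, 0.2166077345609665), 0.023044690489768982)
pos [0.6324 0.2159 0.1999] shift [-0.0004 -0.0014  0.1499] headY 1.732 turn 0.0008525151165421629 tilt [-7.e-04  7.e-04 -1.e+00]
```

View pics/w1.png

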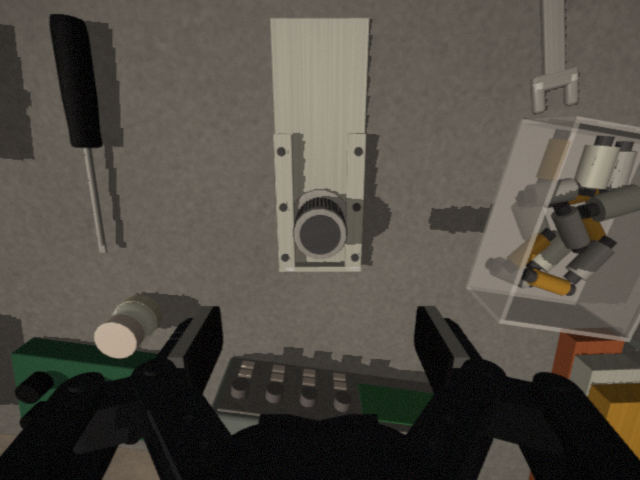

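The cap is at wrist px (320,232), centred and aligned with the rail, which is symmetric about column 320. Descend and grip.

Scaled: 0.15 m / 0.8 = 0.1875, 0.135 m / 0.8 = 0.1688.

Emit:
{"name": "move_arm", "arguments": {"plan": [{"delta_pos": [0,-0.0006,0.0625],"turn": [0,0,0],"fingers": 0},{"delta_pos": [0,-0.0006,0.125],"turn": [0,0,0],"fingers": 0},{"delta_pos": [0,-0.0006,0.1688],"turn": [0,0,0],"fingers": 0},{"delta_pos": [0,-0.0006,0.1875],"turn": [0,0,0],"fingers": 0},{"delta_pos": [0,-0.0006,0.1875],"turn": [0,0,0],"fingers": 0.3},{"delta_pos": [0,-0.0006,0.1875],"turn": [0,0,0],"fingers": 1},{"delta_pos": [0,-0.0006,0.1875],"turn": [0,0,0],"fingers": 1},{"delta_pos": [0,-0.0006,0.1875],"turn": [0,0,0],"fingers": 1},{"delta_pos": [0,-0.0006,0.1875],"turn": [0,0,0],"fingers": 1}], "force": 50}}

```text
clock: 2.62
position: [0.6343, 0.2153, 0.0524]
ee_rot: [-0.08, 0.997, 0.001, 0.002]
ft_force: [-0.7, 0.4, 6.6]
grip_width: 0.502
grasp_force: 51.5
```

Scaled: 0.068 m / 0.8 = 0.085, 0.002 m / 0.8 = 0.0025.

Emit:
{"name": "move_arm", "arguments": {"plan": [{"delta_pos": [0.0025,0,-0.0013],"turn": [0,0,0],"fingers": 1},{"delta_pos": [0.015,0,-0.0013],"turn": [0,0,0],"fingers": 1},{"delta_pos": [0.0325,0,-0.0013],"turn": [0,0,0],"fingers": 1},{"delta_pos": [0.05,0,-0.0013],"turn": [0,0,0],"fingers": 1},{"delta_pos": [0.0675,0,-0.0013],"turn": [0,0,0],"fingers": 1},{"delta_pos": [0.085,0,-0.0013],"turn": [0,0,0],"fingers": 1}]}}

```text
clock: 3.38
position: [0.5668, 0.2037, 0.0525]
ee_rot: [-0.08, 0.997, 0.001, 0.002]
ft_force: [-1.2, -0.6, -0.4]
grip_width: 0.5
grasp_force: 51.8
```

Scaled: 0.062 m / 0.8 = 0.0775, 0.056 m / 0.8 = 0.07.

Emit:
{"name": "move_arm", "arguments": {"plan": [{"delta_pos": [0.0175,0,0],"turn": [0,0,0],"fingers": 1},{"delta_pos": [0.035,0,0],"turn": [0,0,0],"fingers": 1},{"delta_pos": [0.0525,0,0],"turn": [0,0,0],"fingers": 1},{"delta_pos": [0.07,0,0],"turn": [0,0,0],"fingers": 1},{"delta_pos": [0.0775,0,0],"turn": [0,0,0],"fingers": 1},{"delta_pos": [0.0775,0,0],"turn": [0,0,0],"fingers": 1},{"delta_pos": [0.0775,0,0],"turn": [0,0,0],"fingers": 1},{"delta_pos": [0.0775,0,0],"turn": [0,0,0],"fingers": 1}]}}

```text
clock: 4.38
position: [0.5051, 0.1937, 0.0523]
ee_rot: [-0.08, 0.997, 0.0, 0.001]
ft_force: [0.7, -0.5, 12.8]
grip_width: 0.502
grasp_force: 53.6
```

```bash
python3 - <<'E'
from h import *
for i in range(3): rel([.5715,-.14,.22])
o=get_obs(); print(o['joint_pos'].round(2))
# is the cap in rail/near TCP; port centre refined by rectangle fit from top image
c=camera('top'); save(c,'top2.png'); P=cloud(c)
q=P.reshape(-1,3)
# Port block top face contour in colour
im=c['color'][205:285,340:420].astype(int)
m=(im.min(2)>165).astype(np.uint8); m=cv2.morphologyEx(m,cv2.MORPH_CLOSE,np.ones((25,25)))
n=cv2.findContours(m,0,2)[0]; n=max(n,key=cv2.contourArea); r=cv2.minAreaRect(n); print(r)
b=np.array([ray(c,340+x,205+y,.044) for x,y in cv2.boxPoints(r)]); print(b.round(4),b.mean(0))
cap=im
s=c['color'][200:310,160:280]; s=cv2.resize(s,(360,330),interpolation=2); p=cv2.resize(c['color'][205:285,340:420],(400,400),interpolation=2)
O=np.zeros((400,760,3),np.uint8); O[:330,:360]=s; O[:,360:]=p; cv2.imwrite('pics/c2.png',O[:,:,::-1])
E
```

```text
pos [0.5051 0.1937 0.0523] shift [-0.0127 -0.3399 -0.1679] headY 1.731 turn None tilt [ 0.0017  0.001  -1.    ]
pos [0.5051 0.1937 0.0523] shift [-0.0127 -0.3399 -0.1679] headY 1.731 turn None tilt [ 0.0017  0.001  -1.    ]
pos [0.5051 0.1937 0.0523] shift [-0.0127 -0.3399 -0.1679] headY 1.731 turn None tilt [ 0.0017  0.001  -1.    ]
[-0.53  0.35  0.09  1.89 -0.04  0.9   1.31]
((37.50652313232422, 39.189430236816406), (47.76472091674805, 39.59716033935547), 88.02507019042969)
[[ 0.624  -0.095   0.044 ]
 [ 0.63   -0.1834  0.044 ]
 [ 0.5232 -0.1879  0.044 ]
 [ 0.5175 -0.1006  0.044 ]] [ 0.57368588 -0.14172965  0.044     ]
```

View pics/c2.png

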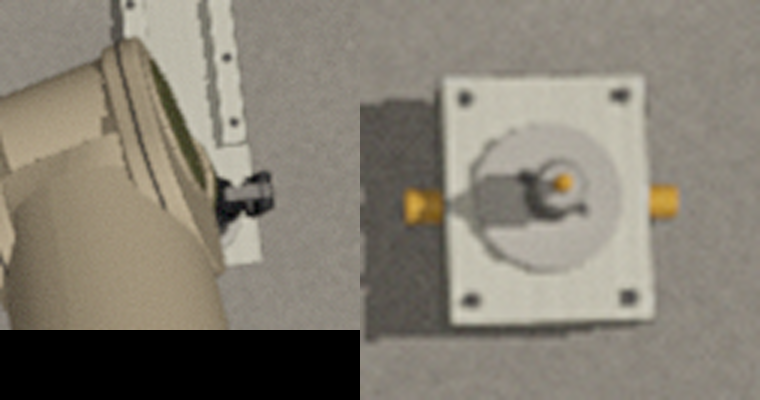

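The cap is in the open part of the rail: rail x ≈ -0.070, TCP z 0.052. Now I lift it and carry it to a point beside the port from which the wrist camera can see the spigot.

Scaled: -0.34 m / 0.8 = -0.425, -0.16 m / 0.8 = -0.2.

Emit:
{"name": "move_arm", "arguments": {"plan": [{"delta_pos": [0,0,-0.0375],"turn": [0,0,0],"fingers": 1},{"delta_pos": [0,0,-0.1],"turn": [0,0,0],"fingers": 1},{"delta_pos": [0,0,-0.1625],"turn": [0,0,0],"fingers": 1},{"delta_pos": [-0.0125,-0.05,-0.2],"turn": [0,0,0],"fingers": 1},{"delta_pos": [-0.0313,-0.1125,-0.2125],"turn": [0,0,0],"fingers": 1},{"delta_pos": [-0.05,-0.175,-0.2125],"turn": [0,0,0],"fingers": 1},{"delta_pos": [-0.0688,-0.2375,-0.2125],"turn": [0,0,0],"fingers": 1},{"delta_pos": [-0.0875,-0.3,-0.2125],"turn": [0,0,0],"fingers": 1},{"delta_pos": [-0.1063,-0.3625,-0.2125],"turn": [0,0,0],"fingers": 1},{"delta_pos": [-0.1275,-0.425,-0.2125],"turn": [0,0,0],"fingers": 1},{"delta_pos": [-0.1275,-0.425,-0.2125],"turn": [0,0,0],"fingers": 1},{"delta_pos": [-0.1275,-0.425,-0.2125],"turn": [0,0,0],"fingers": 1}]}}

```text
clock: 5.92
position: [0.6586, -0.1252, 0.2196]
ee_rot: [-0.08, 0.997, 0.001, -0.001]
ft_force: [0.1, -0.0, -2.9]
grip_width: 0.506
grasp_force: 52.1
```

```bash
python3 - <<'E'
from h import *
o=get_obs(); print(o['clock'],o['joint_pos'].round(2),o['position'],o['grasp_force'],o['ft_force'])
R=Ro.from_quat(o['ee_rot']); w=camera('wrist'); save(w,'w2.png')
w['R']=None; P=cloud(w); M=w['tool_from_camera']; W=(R.apply((P@M[:3,:3].T+M[:3,3]).reshape(-1,3))+o['position']).reshape(480,640,3)
np.save('w2.npy',W)
E
```

```text
5.925 [-0.1   0.46  0.31  1.38 -0.14  1.33  1.95] [ 0.65859035 -0.12520752  0.21963368] 52.125782560324296 [ 0.08186719 -0.01996725 -2.88312174]
```

View pics/w2.png

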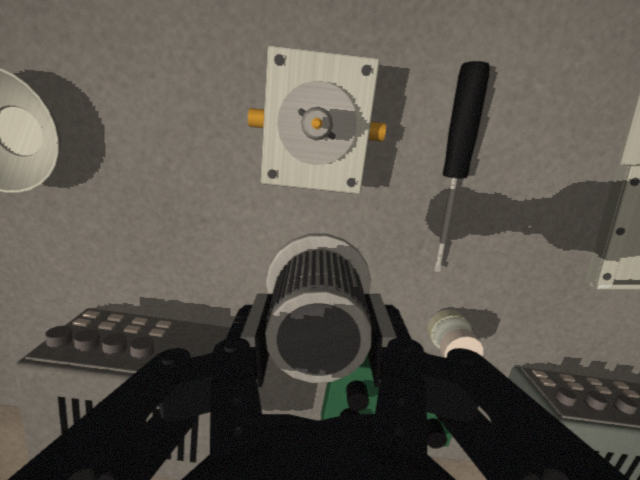

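The spigot with its plunger is at px (316,123), the seat disc around (318,122), and the pin ends at (301,112) and (333,136). The cap is held upright. I localise the spigot with rays from both views.

```bash
cat >> h.py <<'E'
def wray(w,o,u,v,z):
    M=w['tool_from_camera']; R=Ro.from_quat(o['ee_rot'])
    d=R.apply(M[:3,:3]@np.array([(u-w['cx'])/w['fx'],(v-w['cy'])/w['fy'],1])); p=R.apply(M[:3,3])+o['position']
    return p+d*(z-p[2])/d[2]
E
python3 - <<'E'
from h import *
o=get_obs(); w=camera('wrist'); c=camera('top')
print(o['position'],o['ee_rot'])
def brass(im,x0,x1,y0,y1):
    a=im[y0:y1,x0:x1].astype(int); m=(a[:,:,0]-a[:,:,2]>60); v,u=np.nonzero(m); return u.mean()+x0,v.mean()+y0,m.sum()
bw=brass(w['color'],300,335,105,140); bt=brass(c['color'],370,390,232,252); print(bw,bt)
print('plunger wrist z.09',wray(w,o,*bw[:2],.091),'top',ray(c,*bt[:2],.091))
# triangulate
M=w['tool_from_camera']; A=[wray(w,o,*bw[:2],z) for z in(.05,.12)]; B=[ray(c,*bt[:2],z) for z in(.05,.12)]
da=A[1]-A[0]; db=B[1]-B[0]; s=np.linalg.lstsq(np.c_[da,-db],B[0]-A[0],rcond=None)[0]; print('tri',A[0]+s[0]*da,B[0]+s[1]*db)
g=cv2.cvtColor(w['color'],cv2.COLOR_RGB2GRAY)
print('block wrist',np.mean([wray(w,o,*p,.044) for p in((269,47),(379,60),(360,192),(262,183))],0))
W=np.load('w2.npy').reshape(-1,3)
q=W[(W[:,2]>.0755)&(W[:,2]<.09)&(np.hypot(W[:,0]-.572,W[:,1]+.14)<.04)]; print('spigot cloud',len(q),cv2.minEnclosingCircle(q[:,:2].astype(np.float32)),np.median(q,0))
q=W[(W[:,2]>.040)&(W[:,2]<.055)&(np.hypot(W[:,0]-.572,W[:,1]+.14)<.09)]; print('block cloud',cv2.minAreaRect(q[:,:2].astype(np.float32)))
im=cv2.resize(w['color'][70:180,255:385],None,fx=5.4,fy=5.4,interpolation=2); cv2.imwrite('pics/c3.png',im[:,:,::-1])
E
```

```text
[ 0.65884387 -0.12442474  0.22006016] [-8.05679001e-02  9.96748318e-01  7.48710341e-04 -1.02191309e-03]
(np.float64(315.19), np.float64(122.02), np.int64(100)) (np.float64(nan), np.float64(nan), np.int64(0))
plunger wrist z.09 [ 0.57335137 -0.13916131  0.091     ] top [nan nan nan]
 ** On entry to DLASCL parameter number  4 had an illegal value
 ** On entry to DLASCL parameter number  4 had an illegal value
 ** On entry to DLASCL parameter number  4 had an illegal value
 ** On entry to DLASCL parameter number  4 had an illegal value
 ** On entry to DLASCL parameter number  5 had an illegal value
 ** On entry to DLASCL parameter number  4 had an illegal value<stdin>:5: RuntimeWarning: Mean of empty slice.
  ret = ret.dtype.type(ret / rcount)
Traceback (most recent call last):
numpy.linalg.LinAlgError: SVD did not converge in Linear Least Squares
```

```bash
python3 - <<'E'
from h import *
ps=[];bs=[]
def brass(im,x0,x1,y0,y1):
    a=im[y0:y1,x0:x1].astype(int); m=(a[:,:,0]-a[:,:,2]>60); v,u=np.nonzero(m); return u.mean()+x0,v.mean()+y0
for i in range(6):
    o=get_obs(); w=camera('wrist'); ps.append(o['position']); bs.append(brass(w['color'],300,335,105,140))
print(np.std(ps,0),np.mean(ps,0)); o['position']=np.mean(ps,0); bw=np.mean(bs,0)
c=camera('top'); t=cv2.imread('pics/top2.png')[:,:,::-1]; bt=brass(t,370,390,232,252); print(bw,bt)
print('plunger wrist',wray(w,o,*bw,.092),'top',ray(c,*bt,.092))
A=[wray(w,o,*bw,z) for z in(.05,.12)]; B=[ray(c,*bt,z) for z in(.05,.12)]
da=A[1]-A[0]; db=B[1]-B[0]; s=np.linalg.lstsq(np.c_[da,-db],B[0]-A[0],rcond=None)[0]; print('tri',A[0]+s[0]*da,B[0]+s[1]*db)
print('block wrist',np.mean([wray(w,o,*p,.044) for p in((269,47),(379,60),(360,192),(262,183))],0))
a=[wray(w,o,*p,.0605) for p in ((301,112),(333,136))];print('pin',a,np.mean(a,0))
W=np.load('w2.npy').reshape(-1,3)
q=W[(W[:,2]>.0755)&(W[:,2]<.09)&(np.hypot(W[:,0]-.572,W[:,1]+.14)<.04)]; print('spigot cloud',len(q),cv2.minEnclosingCircle(q[:,:2].astype(np.float32)))
q=W[(W[:,2]>.040)&(W[:,2]<.055)&(np.hypot(W[:,0]-.572,W[:,1]+.14)<.09)]; print('block cloud',cv2.minAreaRect(q[:,:2].astype(np.float32)))
rel([.5725,-.14,.22])
im=cv2.resize(w['color'][70:180,255:385],None,fx=5.4,fy=5.4,interpolation=2); cv2.imwrite('pics/c3.png',im[:,:,::-1])
E
```

```text
[0.00013957 0.00039454 0.00015962] [ 0.65950239 -0.1247149   0.22103998]
[315.97045616 120.84260665] (np.float64(380.3333333333333), np.float64(241.11111111111111))
plunger wrist [ 0.57344011 -0.13912905  0.092     ] top [ 0.57343943 -0.14078959  0.092     ]
tri [ 0.57353992 -0.13909354  0.09689886] [ 0.57272109 -0.14006113  0.09692255]
block wrist [ 0.5751521 -0.1378423  0.044    ]
pin [array([ 0.56821235, -0.15203861,  0.0605    ]), array([ 0.58194501, -0.12400525,  0.0605    ])] [ 0.57507868 -0.13802193  0.0605    ]
spigot cloud 730 ((0.5735682845115662, -0.13855956494808197), 0.011969611048698425)
block cloud ((0.5734620094299316, -0.13840195536613464), (0.11016631126403809, 0.09018806368112564), 3.177854537963867)
pos [ 0.6597 -0.1256  0.2211] shift [ 0.0884 -0.0003  0.0011] headY 1.731 turn None tilt [ 2.e-04  1.e-04 -1.e+00]
```

View pics/c3.png

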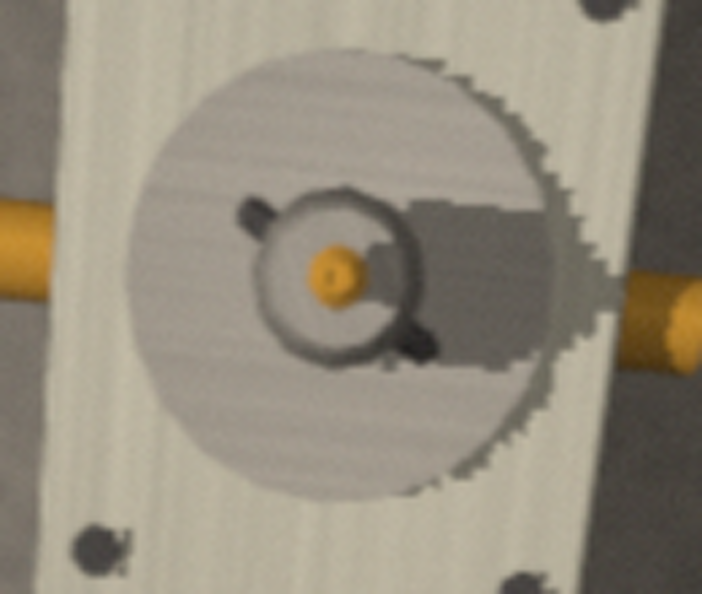

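The pin and spigot are seen clearly, and the estimates agree to about 1.5 mm. Next I measure where the held cap sits in the tool frame, so the offset is relative.

```bash
python3 - <<'E'
from h import *
w=camera('wrist'); M=w['tool_from_camera']; w['R']=None; T=(cloud(w)@M[:3,:3].T+M[:3,3])
print('rows along col 318', [(v,T[v,318].round(4).tolist()) for v in range(236,392,8)])
q=T[270:390,255:385].reshape(-1,3); q=q[(q[:,2]>-.02)&(q[:,2]<0)&(abs(q[:,1])<.03)]
print(np.percentile(q,[1,50,99],axis=0).round(4))
zt=np.median(T[320:345,300:335,2]); t=q[abs(q[:,2]-zt)<.003]; print(zt,len(t),cv2.minEnclosingCircle(t[:,:2].astype(np.float32)))
# flange front (toward camera) edge: points of z 0.036..0.048
q=T[230:300,255:385].reshape(-1,3); q=q[(q[:,2]>.035)&(q[:,2]<.052)&(abs(q[:,1])<.035)]; print('flange',len(q),q.max(0),q.min(0),np.median(q,0))
E
```

```text
rows along col 318 [(236, [0.0291, 0.0008, 0.0435]), (244, [0.0251, 0.0008, 0.0426]), (252, [0.0226, 0.0008, 0.0373]), (260, [0.0229, 0.0008, 0.0255]), (268, [0.0223, 0.0008, 0.0172]), (276, [0.0226, 0.0008, 0.0078]), (284, [0.0223, 0.0008, 0.0007]), (292, [0.0228, 0.0007, -0.0074]), (300, [0.0195, 0.0007, -0.0075]), (308, [0.0158, 0.0007, -0.0072]), (316, [0.0122, 0.0008, -0.007]), (324, [0.0083, 0.0008, -0.0066]), (332, [0.0051, 0.0007, -0.0073]), (340, [0.0012, 0.0008, -0.0071]), (348, [-0.002, 0.0007, -0.008]), (356, [-0.0066, 0.0008, -0.007]), (364, [-0.0105, 0.0008, -0.007]), (372, [-0.0135, 0.0007, -0.0082]), (380, [-0.0191, 0.0008, -0.0064]), (388, [-0.2304, 0.0011, 0.223])]
[[-0.0185 -0.0223 -0.0197]
 [ 0.005   0.0011 -0.0069]
 [ 0.0226  0.0249 -0.0007]]
-0.007155195924348393 8172 ((0.004305266309529543, 0.0013692524516955018), 0.02684098482131958)
flange 2324 [0.02986983 0.02964246 0.04913116] [-0.00437125 -0.02762783  0.03503362] [0.02033084 0.00082986 0.04350305]
```

The cap is held at tool (0.0007,0.0005) with its underside 49 mm below the TCP. Shift of about (0.086,-0.0005) to the spigot axis. Move over, then descend to just above the plunger.

Scaled: 0.086 m / 0.8 = 0.1075, -0.0005 m / 0.8 = -0.0006.

Emit:
{"name": "move_arm", "arguments": {"plan": [{"delta_pos": [0.0375,0,0],"turn": [0,0,0],"fingers": 1},{"delta_pos": [0.0813,0,0],"turn": [0,0,0],"fingers": 1},{"delta_pos": [0.1075,-0.0006,0.0125],"turn": [0,0,0],"fingers": 1},{"delta_pos": [0.1075,-0.0006,0.05],"turn": [0,0,0],"fingers": 1},{"delta_pos": [0.1075,-0.0006,0.0825],"turn": [0,0,0],"fingers": 1},{"delta_pos": [0.1075,-0.0006,0.0825],"turn": [0,0,0],"fingers": 1},{"delta_pos": [0.1075,-0.0006,0.0825],"turn": [0,0,0],"fingers": 1}], "force": 60}}

```text
clock: 7.35
position: [0.5755, -0.1402, 0.1562]
ee_rot: [-0.08, 0.997, -0.0, 0.001]
ft_force: [1.0, 0.1, -2.2]
grip_width: 0.499
grasp_force: 62.2
```

```bash
python3 - <<'E'
from h import *
ps=[]
for i in range(3):
    o=get_obs(); w=camera('wrist'); ps.append(o['position'])
print(np.mean(ps,0),o['ft_force'],o['joint_pos'].round(2))
c=camera('side'); im=cv2.resize(c['color'][230:310,310:410],(750,600),interpolation=2)
im2=cv2.resize(w['color'][150:390,200:440],(600,600)); 
cv2.imwrite('pics/c4.png',np.hstack([cv2.resize(im,(400,320)),cv2.resize(im2,(320,320))])[:,:,::-1])
E
```

```text
[ 0.5756351  -0.14023062  0.15634202] [ 0.0169469   0.80497409 -2.33049788] [-0.1   0.33  0.32  1.69 -0.11  1.14  1.98]
```

View pics/c4.png

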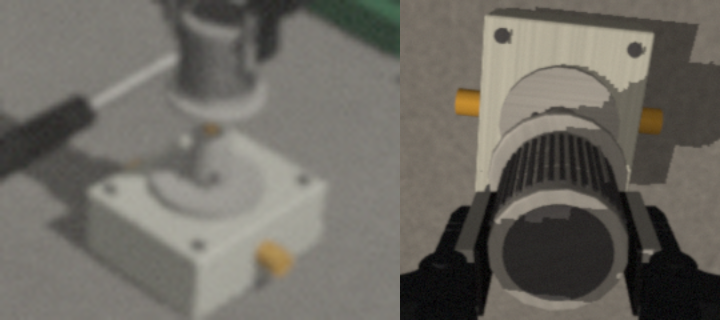

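The side view shows the cap just above the plunger and roughly coaxial with it. World estimates suggest about +1 mm tool x. Descend onto the taper.

Scaled: 0.03 m / 0.8 = 0.0375, 0.028 m / 0.8 = 0.035.

Emit:
{"name": "move_arm", "arguments": {"plan": [{"delta_pos": [0.0015,0,0.0125],"turn": [0,0,0],"fingers": 1},{"delta_pos": [0.0015,0,0.0225],"turn": [0,0,0],"fingers": 1},{"delta_pos": [0.0015,0,0.03],"turn": [0,0,0],"fingers": 1},{"delta_pos": [0.0015,0,0.035],"turn": [0,0,0],"fingers": 1},{"delta_pos": [0.0015,0,0.0375],"turn": [0,0,0],"fingers": 1},{"delta_pos": [0.0015,0,0.0375],"turn": [0,0,0],"fingers": 1}]}}

```text
clock: 8.3
position: [0.5738, -0.1402, 0.125]
ee_rot: [-0.08, 0.997, 0.0, 0.0]
ft_force: [1.0, -0.7, -2.7]
grip_width: 0.492
grasp_force: 62.2
```

Scaled: 0.014 m / 0.8 = 0.0175, 0.013 m / 0.8 = 0.0163.

Emit:
{"name": "move_arm", "arguments": {"plan": [{"delta_pos": [0,0,0.0075],"turn": [0,0,0],"fingers": 1},{"delta_pos": [0,0,0.0125],"turn": [0,0,0],"fingers": 1},{"delta_pos": [0,0,0.0163],"turn": [0,0,0],"fingers": 1},{"delta_pos": [0,0,0.0175],"turn": [0,0,0],"fingers": 1},{"delta_pos": [0,0,0.0175],"turn": [0,0,0],"fingers": 1}]}}

```text
clock: 8.93
position: [0.5739, -0.1401, 0.1112]
ee_rot: [-0.08, 0.997, 0.0, 0.0]
ft_force: [0.6, 0.8, -0.1]
grip_width: 0.496
grasp_force: 62.7
```

Scaled: 0.002 m / 0.8 = 0.0025, 0.001 m / 0.8 = 0.0013.

Emit:
{"name": "move_arm", "arguments": {"plan": [{"delta_pos": [0,0,0.0013],"turn": [0,0,0],"fingers": 1},{"delta_pos": [0,0,0.0025],"turn": [0,0,0],"fingers": 1},{"delta_pos": [0,0,0.0025],"turn": [0,0,0],"fingers": 1}]}}

```text
clock: 9.3
position: [0.5743, -0.1402, 0.1107]
ee_rot: [-0.08, 0.997, 0.0, 0.001]
ft_force: [-5.8, 2.0, 14.0]
grip_width: 0.499
grasp_force: 64.2
```

Contact with the pin at about 16 N push and stiffness about 7 N/mm. Start the turning search, with tool z positive so j7 comes down from 1.98.

Scaled: 0.0006 m / 0.8 = 0.0008, 0.4 rad / 4 = 0.1.

Emit:
{"name": "move_arm", "arguments": {"plan": [{"delta_pos": [0.0008,0,0],"turn": [0,0,0.02],"fingers": 1},{"delta_pos": [0.0008,0,0],"turn": [0,0,0.04],"fingers": 1},{"delta_pos": [0.0008,0,0],"turn": [0,0,0.06],"fingers": 1},{"delta_pos": [0.0008,0,0],"turn": [0,0,0.08],"fingers": 1},{"delta_pos": [0.0008,0,0],"turn": [0,0,0.1],"fingers": 1}]}}

```text
clock: 9.93
position: [0.5741, -0.1404, 0.1107]
ee_rot: [0.121, 0.993, 0.0, 0.001]
ft_force: [-2.7, 1.7, 12.2]
grip_width: 0.5
grasp_force: 63.7
```

Scaled: 0.4 rad / 4 = 0.1.

Emit:
{"name": "move_arm", "arguments": {"plan": [{"delta_pos": [0,0,0],"turn": [0,0,0.02],"fingers": 1},{"delta_pos": [0,0,0],"turn": [0,0,0.04],"fingers": 1},{"delta_pos": [0,0,0],"turn": [0,0,0.06],"fingers": 1},{"delta_pos": [0,0,0],"turn": [0,0,0.08],"fingers": 1},{"delta_pos": [0,0,0],"turn": [0,0,0.1],"fingers": 1}]}}

```text
clock: 10.55
position: [0.5735, -0.14, 0.1091]
ee_rot: [0.316, 0.949, 0.0, 0.0]
ft_force: [1.8, -0.1, -2.3]
grip_width: 0.5
grasp_force: 62.3
```

```bash
python3 -c "
from h import *
o=get_obs();print(o['position'],o['torque'],o['ft_force'],o['joint_pos'].round(2))"
```

```text
[ 0.57349622 -0.14004135  0.10908445] [ 0.14474066 -0.44346162  0.06948868] [ 1.8190362  -0.05986446 -2.31655002] [-0.21  0.39  0.45  1.74 -0.2   1.05  1.24]
```

The push force vanished and z fell to 0.109, so the keyway has dropped over the pin. Push down.

Scaled: 0.008 m / 0.8 = 0.01, 0.006 m / 0.8 = 0.0075.

Emit:
{"name": "move_arm", "arguments": {"plan": [{"delta_pos": [0,0,0.0025],"turn": [0,0,0],"fingers": 1},{"delta_pos": [0,0,0.005],"turn": [0,0,0],"fingers": 1},{"delta_pos": [0,0,0.0075],"turn": [0,0,0],"fingers": 1},{"delta_pos": [0,0,0.01],"turn": [0,0,0],"fingers": 1},{"delta_pos": [0,0,0.01],"turn": [0,0,0],"fingers": 1}]}}

```text
clock: 11.18
position: [0.5735, -0.1403, 0.1012]
ee_rot: [0.314, 0.949, 0.0, 0.0]
ft_force: [2.2, 1.2, 2.6]
grip_width: 0.5
grasp_force: 62.9
```

Scaled: 0.004 m / 0.8 = 0.005, 0.003 m / 0.8 = 0.0038.

Emit:
{"name": "move_arm", "arguments": {"plan": [{"delta_pos": [0,0,0.0013],"turn": [0,0,0],"fingers": 1},{"delta_pos": [0,0,0.0025],"turn": [0,0,0],"fingers": 1},{"delta_pos": [0,0,0.0038],"turn": [0,0,0],"fingers": 1},{"delta_pos": [0,0,0.005],"turn": [0,0,0],"fingers": 1},{"delta_pos": [0,0,0.005],"turn": [0,0,0],"fingers": 1},{"delta_pos": [0,0,0.005],"turn": [0,0,0],"fingers": 1}]}}

```text
clock: 11.92
position: [0.5736, -0.1404, 0.0984]
ee_rot: [0.314, 0.949, 0.0, 0.001]
ft_force: [-3.3, 1.4, 15.3]
grip_width: 0.495
grasp_force: 64.3
```

Scaled: 0.0015 m / 0.8 = 0.0019, 0.001 m / 0.8 = 0.0013.

Emit:
{"name": "move_arm", "arguments": {"plan": [{"delta_pos": [0,0,0.0013],"turn": [0,0,0],"fingers": 1},{"delta_pos": [0,0,0.0019],"turn": [0,0,0],"fingers": 1},{"delta_pos": [0,0,0.0019],"turn": [0,0,0],"fingers": 1},{"delta_pos": [0,0,0.0019],"turn": [0,0,0],"fingers": 1}]}}

```text
clock: 12.42
position: [0.5736, -0.1405, 0.0983]
ee_rot: [0.315, 0.949, 0.001, 0.001]
ft_force: [-9.9, 4.2, 31.0]
grip_width: 0.497
grasp_force: 65.7
```

```bash
python3 - <<'E'
from h import *
for i in range(3):
    o=get_obs(); print(o['position'],o['ft_force'],o['grasp_force']); w=camera('wrist')
M=w['tool_from_camera']; R=Ro.from_quat(o['ee_rot']); w['R']=None; T=cloud(w)@M[:3,:3].T+M[:3,3]
print('cap top tool z',np.median(T[320:345,300:335,2]),'world',o['position'][2]-np.median(T[320:345,300:335,2]))
c=camera('side'); 
cv2.imwrite('pics/c5.png',np.hstack([cv2.resize(c['color'][230:310,310:410],(400,320)),cv2.resize(w['color'][150:390,200:440],(320,320))])[:,:,::-1])
E
```

```text
[ 0.57357948 -0.14049012  0.09827322] [-9.9490159   4.15497317 31.03448735] 65.73570492211729
[ 0.57361648 -0.14044562  0.09829546] [-10.91632246   4.22517824  30.01375949] 65.73480694089085
[ 0.57362677 -0.14045553  0.09829941] [-10.51105712   4.00259867  31.83581908] 65.73557327734306
cap top tool z -0.007275474724636577 world 0.10557488738161674
```

View pics/c5.png

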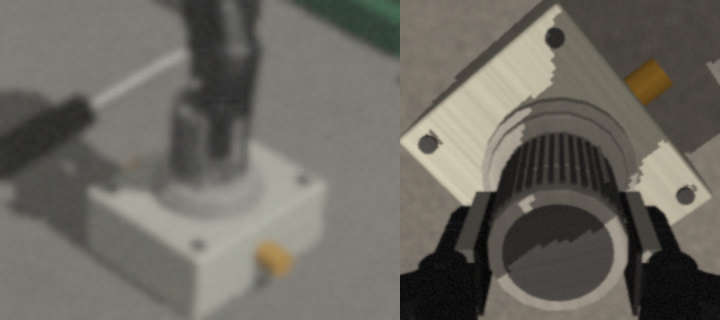

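The cap's flange lies on the seat: its top is at 0.1056 m against the expected 0.106, and z stays put under extra push. I ease the push slightly, then hand in.

Emit:
{"name": "move_arm", "arguments": {"plan": [{"delta_pos": [0,0,-0.001],"turn": [0,0,0],"fingers": 1},{"delta_pos": [0,0,-0.001],"turn": [0,0,0],"fingers": 1},{"delta_pos": [0,0,-0.001],"turn": [0,0,0],"fingers": 1}]}}

```text
clock: 13.0
position: [0.5736, -0.1405, 0.0983]
ee_rot: [0.314, 0.949, 0.001, 0.001]
ft_force: [-6.0, 1.8, 22.1]
grip_width: 0.496
grasp_force: 64.7
```

```bash
python3 -c "
from workcell import get_obs,hand_in
o=get_obs();print(o['position'],o['ft_force'],o['grasp_force']);print(hand_in())"
```

```text
[ 0.57356487 -0.14046129  0.09834386] [-5.97914176  1.79715822 22.09838385] 64.72831279970706
the job is handed in; nothing more can be done
None
```

I handed the job in at 13 s with the cap keyed over the cross pin and still gripped (about 65 N) and pushed home (about 22 N); its top measured 105.6 mm against 106 mm expected. I did not re-measure the bystanders afterwards, and the hand-in returned no verdict.

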